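Park the bench magnifier and switch its lamp off

ROBOT

A 7-joint arm with a two-finger parallel gripper is mounted at the origin on the work surface. World frame = base frame: x ahead of the robot, y to its left, z up, the work surface at z = 0. Lengths are in m, angles in rad, forces in N, time in s.
With the tool pointing down it reaches from about 0.425 to 1.025 m from the base axis. Payload 9.4 kg.
Tool frame: the origin (TCP) lies at the very end of the fingers, on their centre line; the grasp point (between the pads) lies 19 mm behind it; z points along the fingers, x is the direction in which the jaws open and shut, and the axes are right-handed (so a half turn about z gives the same grasp; the last joint's range is limited). The gripper opens to 85 mm and grips with 20 to 120 N. Pads are 22 mm wide; open, the fingers measure 114 mm over their backs; the gripper's body (76 mm by 85 mm) begins 54 mm behind the grasp point. The pads swing forward as they close: fully open they stand 13 mm farther back than shut.
Start: joints at [1.256, 0.599, -0.003, 1.599, 0.002, 0.943, -0.08], TCP at [0.171, -0.705, 0.231] pointing down, gripper open.
Joint ranges: [-2.57, 2.57], [-0.35, 1.97], [-1.29, 1.29], [0.11, 2.56], [-1.05, 4.19], [0.11, 1.86], [-2.63, 2.63]. Speed limits (rad/s): [2.22, 2.22, 3.01, 3.01, 3.14, 3.14, 3.14].

INTERFACE

Orientations are given as a 3x3 rotation matrix whose columns are the frame's x, y, z axes.
In Python, from station import readout, vision, job gives the robot as it stands.
- The arm moves only by the tool servo_tool, never from a script. Its argument "moves" is a list of rows, each an object with "travel": the shift along the tool's x, y, z in mm, a list of three; "twist": the turn about the tool's z in degrees; "fingers": the opening, from -1 (shut) to 1 (fully open). A call has 1 to 12 rows; each row is the pose to reach, as a shift and turn from the pose commanded when the call began, along the tool's axes at that moment; what a row does not reach only later rows make up. A row lasts 1/12 s, in which the tool goes at most 41.7 mm and 7.16 degrees, less where a joint would pass 70% of its speed; a pose out of reach is approached as far as the arm can. A call with a gripper value outside its range is refused whole. The fingers move at their own pace and stop on an object; "grip_force" is the grip in N (left out, the last holds). Time passes only in rows, so rows that repeat a pose let the fingers close. It gives the time, the measured TCP pose, the force and the opening at its end, in the units of the state.
- readout.observe(): the state, without advancing time (a new reading comes with each control period).
- vision.grab_frame(name): name is "side" or "top"; returns the picture (420x560x3 uint8, red, green, blue); there is no depth.
- vision.calibration(name): a dict with "fx", "fy", "cx", "cy" (pixels), "position" and "attitude" of the camera in the world. Camera axes: x right, y down, z forward; pixel columns grow to the right and rows downward; lengths in m; the calibration is good to about 2 mm. A picture is of the moment at which its call begins. calibration takes no time and is no camera call.
- job.finish_job(): hands the job in, once; it reports no verdict.
The state is a dict: "time_s": time; "joint_pos": joint angles; "joint_velocities": joint speeds; "joint_efforts": joint torques, N m; "tool_pos": TCP position; "tcp_rot": TCP orientation; "contact_force": force on the tool from outside, world axes, zero at the start; "torque": the same for the moment, N m; "finger_gap": opening from 0.0 (shut) to 1.0 (fully open).
Only numpy, scipy, OpenCV 4.12 (cv2) and the standard library are available. Lean on these libraries where they do the work, as an engineer would, in place of code of your own. Each camera call takes 0.05 s, during which the arm holds its last target.

TASK

Raise the bench magnifier out of the way: with the fingertips at the front edge of its orange lip, push the arm up, without flinging it, until it tips over its balance point and stays raised by itself. Then press the red button on the grey lamp supply box fully down to switch the lamp off, and let it go. Pick nothing up, and leave the opened chassis, the jar, the spool and the yellow tray where they are.

Things in the scene. Friction and masses are not known exactly. Their poses are not given: they have to be found in the camera images.
- stand: Fixed stand of the magnifier: dark steel foot 150 x 130 x 18 mm and a thin post of 26 mm diameter. Origin: on the bench surface under the post's axis. Its x axis, seen from above, points from the orange lip towards the post and the counterweight; the arm swings in this body's x-z plane.
- hinge (a point): The magnifier's hinge axis, on top of the post 120 mm above the bench, midway between the fork cheeks; the axis lies level, along the stand's y axis.
- magnifier (a joint): Tilt of the magnifier arm, rad. 0 = lowered on its lower stop (the arm slopes up by 0.35 rad from hinge to lip, lip underside 190 mm above the bench); grows as the lip goes up; 1.13 = upper stop, 5 degrees short of vertical. Counterweighted: below about 0.48 it falls back to 0, above that it falls on to 1.13 by itself, damped (under 1 rad/s). 1 to 3 N at the lip, square to the arm, moves it.
- lip (a point): Centre of the underside of the orange push lip at the arm's free end, 229 mm from the hinge; moves with the arm. A flat plate 110 mm wide, 34 mm along the arm, 14 mm thick, its mid plane through the hinge; front edge 246 mm from the hinge. Behind it the 128 mm lens ring. Free air below. Fingers pointing down or tilted forward push its lower front edge forward and up along its arc.
- supply: Fixed grey lamp supply box, 90 (x) x 75 (y) x 42 mm high, carrying the red button on its top. Stands on the robot's left or right. Origin: centre of its underside.
- switch (a joint): Travel of the red push button, m: 0 = up, 0.006 = fully down. Springs back up when released; about 4 N holds it fully down.
- switch_top (a point): Centre of the top face of the red button (28 mm across, pressed straight down). It moves with the button.
- chassis: Opened aluminium chassis with a green circuit board, 150 x 190 x 55 mm high, loose, 1.6 kg, standing under the lowered magnifier. Origin: centre of its underside. To be left alone.
- jar: Small jar with a blue cap, 52 mm across, 70 mm high, loose. Origin: centre of its underside. To be left alone.
- spool: Blue spool standing on end, 60 mm across, 50 mm high, loose. Origin: centre of its underside. To be left alone.
- tray: Yellow open parts tray, 90 x 120 x 30 mm, loose. Origin: centre of its underside. To be left alone.

How it is judged:
By the outcome, as a careful person would: the job done as asked, in the order asked, and still so for the second after the job is handed in, with the robot touching nothing.
It also fails if it takes over 40 s, if anything falls off the work surface, if the arm or the gripper's body presses on something with over 40 N, if the wrist force passes 120 N, or if a joint passes its speed limit or range.

## Working session

There is one attempt and no reset: what is moved stays moved. The work goes in short steps, Python scripts to look and compute and a tool call to move; the robot and the scene stay as the last step left them, time stands still between calls to the robot, and variables do not carry over. Pictures are saved under pics/ and viewed, and the job is handed in when it is done.

Besides the shell and the picture viewer there is one more tool, called after "Request:" in YAML: its name, and indented under it one key for each argument. servo_tool: Moves the arm, as the interface text tells. Its arguments: {"type":"object","properties":{"moves":{"type":"array","items":{"type":"object","properties":{"travel":{"type":"array","items":{"type":"number"}},"twist":{"type":"number"},"fingers":{"type":"number"}}}},"grip_force":{"type":"number"}},"required":["moves"]}

```bash
mkdir -p pics; python3 - <<'E'
from station import readout, vision
import cv2,numpy as np
np.set_printoptions(precision=4,suppress=True)
for n in("side","top"):
    cv2.imwrite(f"pics/{n}0.png",vision.grab_frame(n)[:,:,::-1]); print(vision.calibration(n))
s=readout.observe()
for k,v in s.items(): print(k,np.array(v))
E
```

```text
{'fx': 482.44391339963806, 'fy': 482.44391339963806, 'cx': 274.3899768279302, 'cy': 204.76702897064115, 'position': array([-0.0063,  0.5793,  1.0507]), 'attitude': array([[-0.6773, -0.5441,  0.4951],
       [-0.7357,  0.4966, -0.4606],
       [ 0.0048, -0.6763, -0.7366]])}
{'fx': 400.187286491638, 'fy': 400.187286491638, 'cx': 277.98981672797083, 'cy': 208.14205417952033, 'position': array([0.5368, 0.0164, 1.2135]), 'attitude': array([[ 0.0073, -0.9969,  0.0785],
       [-1.    , -0.0075, -0.0024],
       [ 0.003 , -0.0784, -0.9969]])}
time_s 0.1
joint_pos [ 1.2563  0.6001 -0.0025  1.6001  0.0018  0.9429 -0.0798]
joint_velocities [-0.002  -0.0019 -0.0008 -0.0018 -0.0002 -0.0013 -0.0018]
joint_efforts [  0.0063 -77.7977   1.5703 -25.8621   0.0127   0.0055   0.    ]
tool_pos [ 0.1707 -0.7042  0.2305]
tcp_rot [[ 0.2357 -0.9718 -0.0005]
 [-0.9718 -0.2357  0.0014]
 [-0.0014  0.0002 -1.    ]]
contact_force [-0.4326  0.0188 -0.6636]
torque [ 0.024   0.0656 -0.0436]
finger_gap 1.0029469318952982
```

View pics/side0.png

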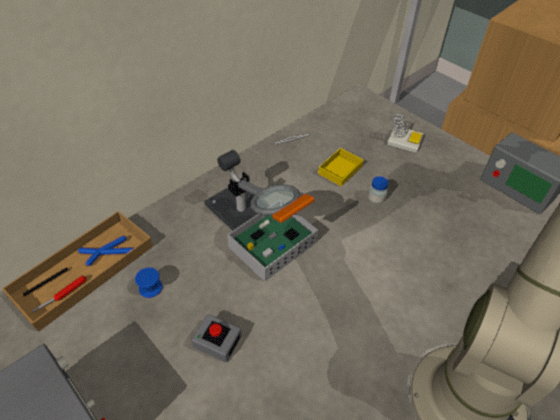

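View pics/top0.png

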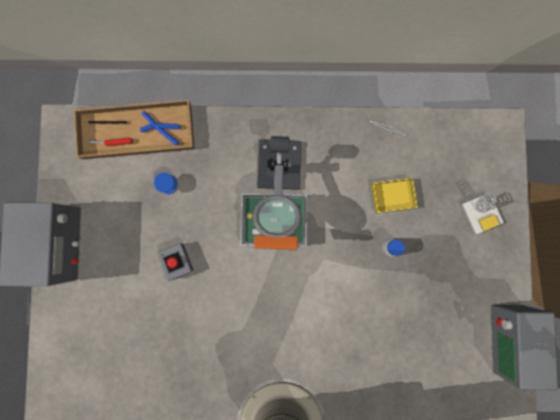

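The top view shows the lip near (276,242), the post near (279,160), and the button near (172,263), which puts the supply on the robot's left. The chassis sits under the magnifier, and the jar, tray and spool are off to the sides. Next I measure these.

```bash
cat >h.py <<'E'
import cv2,numpy as np
from station import readout, vision
np.set_printoptions(precision=4,suppress=True)
def ray(n,p):
    c=vision.calibration(n); d=np.array([(p[0]-c['cx'])/c['fx'],(p[1]-c['cy'])/c['fy'],1.])
    return np.array(c['position']),np.array(c['attitude'])@d
def plane(n,p,z):
    o,d=ray(n,p); return o+d*(z-o[2])/d[2]
def two(a,b):
    o1,d1=ray("side",a);o2,d2=ray("top",b)
    t=np.linalg.lstsq(np.c_[d1,-d2],o2-o1,rcond=None)[0]
    p,q=o1+t[0]*d1,o2+t[1]*d2; return (p+q)/2,np.linalg.norm(p-q)
def mask(im,lo,hi,box):
    h=cv2.cvtColor(im,cv2.COLOR_RGB2HSV); m=cv2.inRange(h,lo,hi); k=np.zeros_like(m); x0,y0,x1,y1=box; k[y0:y1,x0:x1]=255
    m=m&k; n,l,s,c=cv2.connectedComponentsWithStats(m); i=1+np.argmax(s[1:,4]); return (l==i).astype(np.uint8),c[i],s[i]
E
python3 - <<'E'
from h import *
I={n:cv2.imread(f"pics/{n}0.png")[:,:,::-1].copy() for n in("side","top")}
lo,hi=(5,150,90),(18,255,255)
R={}
for n,b in(("side",(260,180,330,235)),("top",(240,225,310,260))):
    m,c,s=mask(I[n],lo,hi,b); R[n]=c
    q=cv2.boxPoints(cv2.minAreaRect(np.argwhere(m)[:,::-1].astype(np.float32)))
    print("lip",n,c,s); print(q)
    if n=="top": print([plane(n,p,.21) for p in q])
print("lip tri",two(R["side"],R["top"]))
for n,b in(("side",(195,310,245,360)),("top",(155,240,195,285))):
    m,c,s=mask(I[n],(0,150,80),(6,255,255),b); R[n]=c; print("btn",n,c,s,plane(n,c,.05))
print("btn tri",two(R["side"],R["top"]))
for n,p in(("post",(279,163)),("jar",(396,248)),("spool",(165,183))): print(n,plane("top",p,.12 if n=="post" else .06))
for n in I:
    x0,y0,w=(220,140,120) if n=="top" else (190,140,140)
    cv2.imwrite(f"pics/{n}z.png",cv2.resize(I[n][y0:y0+120,x0:x0+w,::-1],None,fx=5,fy=5,interpolation=cv2.INTER_CUBIC))
cv2.imwrite("pics/btnz.png",np.hstack([cv2.resize(I["top"][235:285,150:200,::-1],(400,400)),cv2.resize(I["side"][310:360,190:240,::-1],(400,400))]))
E
```

```text
lip side [292.8845 207.7647] [272 194  42  29 476]
[[271.1538 215.2308]
 [308.5385 190.3077]
 [315.     200.    ]
 [277.6154 224.9231]]
lip top [275.8418 242.1258] [255 236  43  13 493]
[[255. 236.]
 [297. 236.]
 [297. 248.]
 [255. 248.]]
[array([0.5454, 0.0709, 0.21  ]), array([ 0.5462, -0.0342,  0.21  ]), array([ 0.5163, -0.0343,  0.21  ]), array([0.5156, 0.0705, 0.21  ])]
lip tri (array([0.5307, 0.0189, 0.1965]), np.float64(0.0006322181691199658))
btn side [214.9847 329.6183] [209 323  13  14 131] [0.4739 0.3143 0.05  ]
btn top [171.732  262.1856] [167 257  11  11  97] [0.4697 0.3187 0.05  ]
btn tri (array([0.4701, 0.3166, 0.0581]), np.float64(0.00024264430956104997))
post [0.7481 0.0118 0.12  ]
jar [ 0.5153 -0.3262  0.06  ]
spool [0.6983 0.3421 0.06  ]
```

View pics/topz.png

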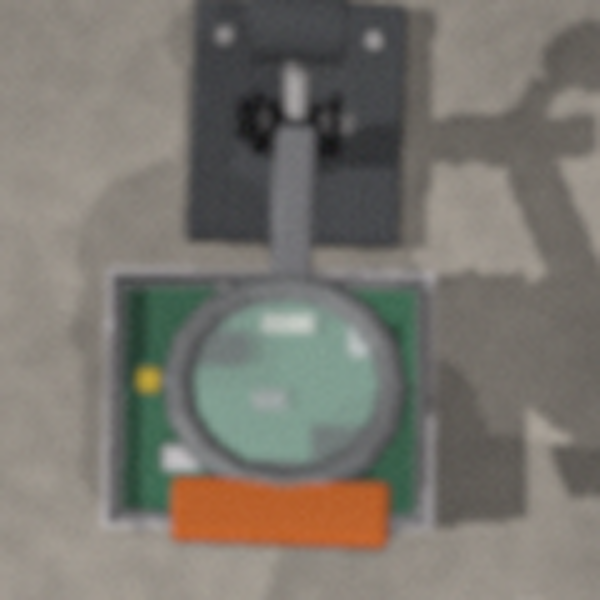

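View pics/btnz.png

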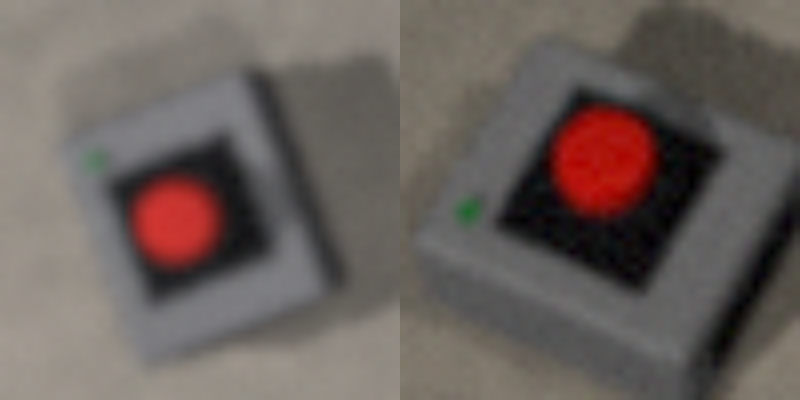

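Request:
servo_tool:
  moves:
    - {"travel": [-10, -13, 0], "twist": 1, "fingers": -1}
    - {"travel": [-30, -40, 0], "twist": 3, "fingers": -1}
    - {"travel": [-55, -73, 0], "twist": 6, "fingers": -1}
    - {"travel": [-82, -108, 0], "twist": 9, "fingers": -1}
    - {"travel": [-109, -144, 0], "twist": 12, "fingers": -1}
    - {"travel": [-136, -180, 0], "twist": 15, "fingers": -1}
    - {"travel": [-163, -216, 0], "twist": 15, "fingers": -1}
    - {"travel": [-190, -252, 0], "twist": 15, "fingers": -1}
    - {"travel": [-217, -287, 0], "twist": 15, "fingers": -1}
    - {"travel": [-244, -322, 0], "twist": 15, "fingers": -1}
    - {"travel": [-266, -352, 0], "twist": 15, "fingers": -1}
    - {"travel": [-277, -366, 0], "twist": 15, "fingers": -1}
  grip_force: 30

```text
time_s: 1.1
tool_pos: [0.463, -0.3462, 0.2311]
tcp_rot: [[-0.022, -1.0, 0.0], [-1.0, 0.022, 0.001], [-0.001, -0.0, -1.0]]
contact_force: [-0.2, -0.1, 0.4]
finger_gap: -0.001
```

Request:
servo_tool:
  moves:
    - {"travel": [-12, 1, 0], "twist": 0, "fingers": -1}
    - {"travel": [-40, 3, 0], "twist": 0, "fingers": -1}
    - {"travel": [-78, 5, 5], "twist": 0, "fingers": -1}
    - {"travel": [-117, 7, 10], "twist": 0, "fingers": -1}
    - {"travel": [-156, 9, 18], "twist": 0, "fingers": -1}
    - {"travel": [-195, 11, 26], "twist": 0, "fingers": -1}
    - {"travel": [-234, 13, 34], "twist": 0, "fingers": -1}
    - {"travel": [-273, 15, 42], "twist": 0, "fingers": -1}
    - {"travel": [-310, 16, 48], "twist": 0, "fingers": -1}
    - {"travel": [-340, 16, 53], "twist": 0, "fingers": -1}
    - {"travel": [-359, 16, 53], "twist": 0, "fingers": -1}
    - {"travel": [-364, 16, 53], "twist": 0, "fingers": -1}

```text
time_s: 2.1
tool_pos: [0.4537, 0.0184, 0.1779]
tcp_rot: [[-0.019, -1.0, -0.001], [-1.0, 0.019, 0.001], [-0.001, 0.001, -1.0]]
contact_force: [-0.8, -1.1, 0.7]
finger_gap: -0.003
```

```bash
python3 - <<'E'
from h import *
for n in("side","top"):
    im=vision.grab_frame(n); x0,y0=(200,180) if n=="top" else (220,130)
    cv2.imwrite(f"pics/{n}1.png",cv2.resize(im[y0:y0+140,x0:x0+160,::-1],None,fx=4,fy=4))
E
```

```text
(no output)
```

View pics/side1.png

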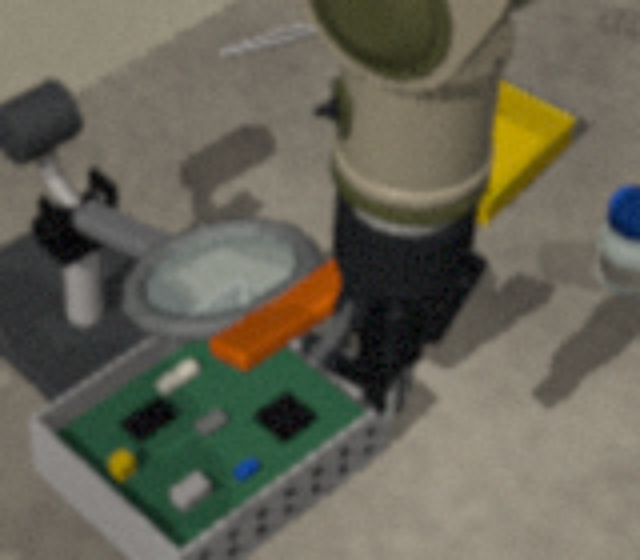

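View pics/top1.png

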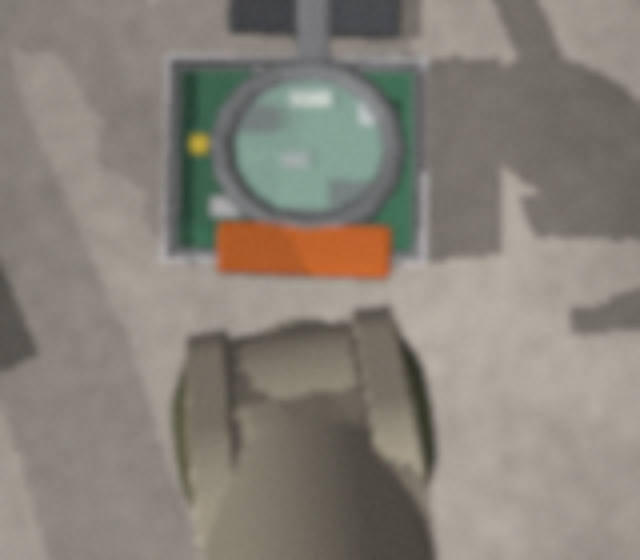

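Request:
servo_tool:
  moves:
    - {"travel": [0, -8, 0], "fingers": -1}
    - {"travel": [0, -18, 0], "fingers": -1}
    - {"travel": [0, -28, 0], "fingers": -1}
    - {"travel": [0, -34, 0], "fingers": -1}
    - {"travel": [0, -38, 0], "fingers": -1}
    - {"travel": [0, -40, 0], "fingers": -1}
    - {"travel": [0, -42, 0], "fingers": -1}

```text
invalid input at $.moves[0]: expected keys travel, twist, fingers
```

Request:
servo_tool:
  moves:
    - {"travel": [0, -8, 0], "twist": 0, "fingers": -1}
    - {"travel": [0, -18, 0], "twist": 0, "fingers": -1}
    - {"travel": [0, -28, 0], "twist": 0, "fingers": -1}
    - {"travel": [0, -34, 0], "twist": 0, "fingers": -1}
    - {"travel": [0, -38, 0], "twist": 0, "fingers": -1}
    - {"travel": [0, -40, 0], "twist": 0, "fingers": -1}
    - {"travel": [0, -42, 0], "twist": 0, "fingers": -1}

```text
time_s: 2.78
tool_pos: [0.496, 0.0137, 0.1781]
tcp_rot: [[-0.025, -1.0, -0.001], [-1.0, 0.025, -0.0], [0.0, 0.001, -1.0]]
contact_force: [-0.3, -0.5, 0.5]
finger_gap: -0.005
```

Request:
servo_tool:
  moves:
    - {"travel": [0, -1, 0], "twist": 0, "fingers": -1}
    - {"travel": [0, -2, 0], "twist": 0, "fingers": -1}
    - {"travel": [0, -3, 0], "twist": 0, "fingers": -1}
    - {"travel": [0, -4, 0], "twist": 0, "fingers": -1}
    - {"travel": [0, -5, 0], "twist": 0, "fingers": -1}
    - {"travel": [0, -5, 0], "twist": 0, "fingers": -1}

```text
time_s: 3.28
tool_pos: [0.5004, 0.014, 0.1782]
tcp_rot: [[-0.024, -1.0, -0.001], [-1.0, 0.024, -0.0], [0.0, 0.001, -1.0]]
contact_force: [-2.3, 0.6, 1.7]
finger_gap: -0.001
```

Request:
servo_tool:
  moves:
    - {"travel": [0, -4, -6], "twist": 0, "fingers": -1}
    - {"travel": [0, -7, -12], "twist": 0, "fingers": -1}
    - {"travel": [0, -9, -18], "twist": 0, "fingers": -1}
    - {"travel": [0, -12, -24], "twist": 0, "fingers": -1}
    - {"travel": [0, -14, -30], "twist": 0, "fingers": -1}
    - {"travel": [0, -17, -36], "twist": 0, "fingers": -1}
    - {"travel": [0, -20, -41], "twist": 0, "fingers": -1}
    - {"travel": [0, -23, -47], "twist": 0, "fingers": -1}

```text
time_s: 3.95
tool_pos: [0.5218, 0.0133, 0.2252]
tcp_rot: [[-0.024, -1.0, -0.005], [-1.0, 0.024, -0.0], [0.0, 0.005, -1.0]]
contact_force: [-6.1, -0.3, 0.4]
finger_gap: -0.0
```

```bash
python3 - <<'E'
from h import *
for n in("side",):
    im=vision.grab_frame(n); x0,y0=(220,110)
    cv2.imwrite(f"pics/{n}2.png",cv2.resize(im[y0:y0+140,x0:x0+160,::-1],None,fx=4,fy=4))
s=readout.observe();print(s['tool_pos'],s['contact_force'])
E
```

```text
[0.5228 0.0133 0.2264] [-8.9431 -0.3644  7.4542]
```

View pics/side2.png

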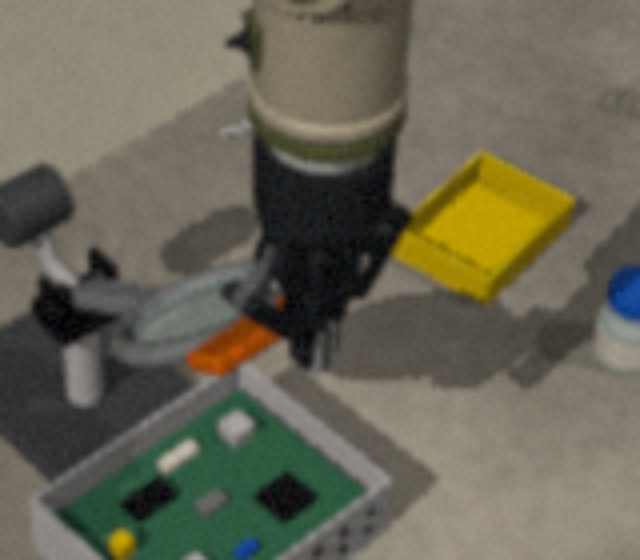

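Request:
servo_tool:
  moves:
    - {"travel": [0, -3, -5], "twist": 0, "fingers": -1}
    - {"travel": [0, -6, -11], "twist": 0, "fingers": -1}
    - {"travel": [0, -10, -16], "twist": 0, "fingers": -1}
    - {"travel": [0, -13, -22], "twist": 0, "fingers": -1}
    - {"travel": [0, -17, -27], "twist": 0, "fingers": -1}
    - {"travel": [0, -21, -32], "twist": 0, "fingers": -1}
    - {"travel": [0, -25, -37], "twist": 0, "fingers": -1}
    - {"travel": [0, -29, -42], "twist": 0, "fingers": -1}
    - {"travel": [0, -33, -47], "twist": 0, "fingers": -1}
    - {"travel": [0, -37, -51], "twist": 0, "fingers": -1}
    - {"travel": [0, -41, -56], "twist": 0, "fingers": -1}
    - {"travel": [0, -46, -60], "twist": 0, "fingers": -1}

```text
time_s: 5.0
tool_pos: [0.5706, 0.0125, 0.2858]
tcp_rot: [[-0.024, -1.0, 0.001], [-1.0, 0.024, 0.0], [-0.0, -0.001, -1.0]]
contact_force: [-2.5, -0.0, 2.3]
finger_gap: -0.002
```

```bash
python3 - <<'E'
from h import *
for n in("side",):
    im=vision.grab_frame(n); x0,y0=(200,90)
    cv2.imwrite(f"pics/{n}3.png",cv2.resize(im[y0:y0+140,x0:x0+160,::-1],None,fx=4,fy=4))
s=readout.observe();print(s['tool_pos'],s['contact_force'])
E
```

```text
[0.5719 0.0126 0.2865] [2.0716 0.3202 1.1869]
```

View pics/side3.png

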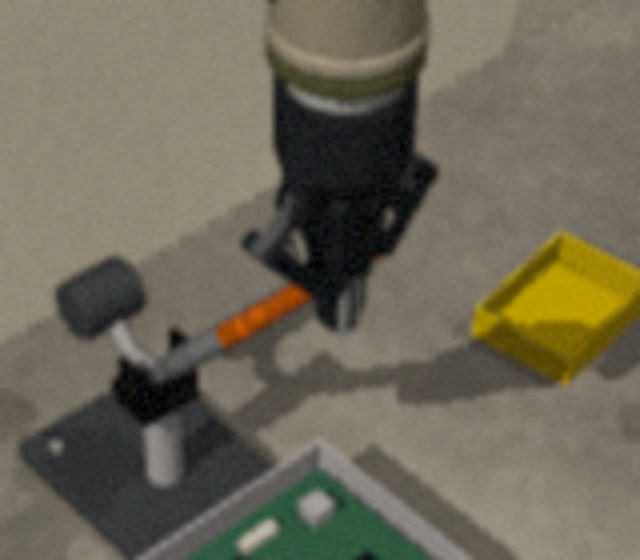

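Request:
servo_tool:
  moves:
    - {"travel": [0, -4, -4], "twist": 0, "fingers": -1}
    - {"travel": [0, -8, -8], "twist": 0, "fingers": -1}
    - {"travel": [0, -12, -11], "twist": 0, "fingers": -1}
    - {"travel": [0, -15, -14], "twist": 0, "fingers": -1}
    - {"travel": [0, -15, -14], "twist": 0, "fingers": -1}
    - {"travel": [0, -15, -14], "twist": 0, "fingers": -1}

```text
time_s: 5.55
tool_pos: [0.5851, 0.012, 0.2993]
tcp_rot: [[-0.024, -1.0, 0.0], [-1.0, 0.024, 0.0], [-0.0, -0.0, -1.0]]
contact_force: [0.6, -0.3, -0.5]
finger_gap: 0.003
```

```bash
python3 - <<'E'
from h import *
for n in("side",):
    im=vision.grab_frame(n); x0,y0=(200,90)
    cv2.imwrite(f"pics/{n}4.png",cv2.resize(im[y0:y0+140,x0:x0+160,::-1],None,fx=4,fy=4))
s=readout.observe();print(s['tool_pos'],s['contact_force'])
E
```

```text
[0.5848 0.0119 0.2991] [-0.2908  0.4112 -0.6493]
```

View pics/side4.png

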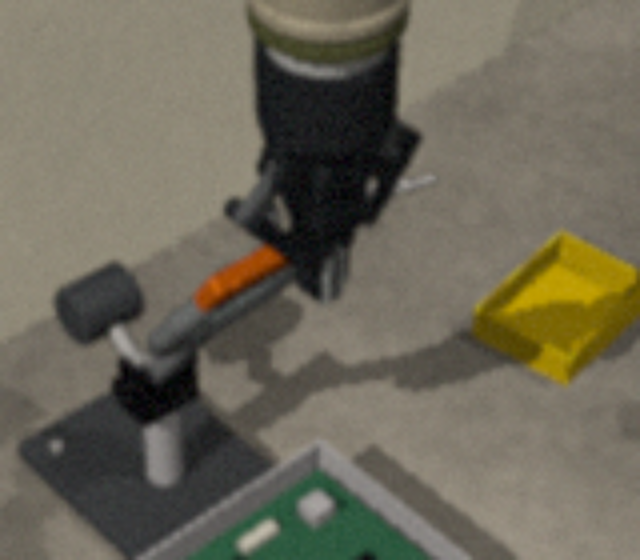

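Request:
servo_tool:
  moves:
    - {"travel": [0, 8, 0], "twist": 0, "fingers": -1}
    - {"travel": [0, 25, 0], "twist": 0, "fingers": -1}
    - {"travel": [0, 50, 0], "twist": 0, "fingers": -1}
    - {"travel": [0, 75, 0], "twist": 0, "fingers": -1}
    - {"travel": [0, 92, 0], "twist": 0, "fingers": -1}
    - {"travel": [0, 100, 0], "twist": 0, "fingers": -1}
    - {"travel": [0, 100, 0], "twist": 0, "fingers": -1}

```text
time_s: 6.18
tool_pos: [0.4831, 0.0143, 0.2995]
tcp_rot: [[-0.024, -1.0, -0.0], [-1.0, 0.024, 0.0], [-0.0, 0.0, -1.0]]
contact_force: [0.2, -0.6, -0.4]
finger_gap: 0.001
```

```bash
python3 - <<'E'
from h import *
for n in("side",):
    im=vision.grab_frame(n); x0,y0=(180,90)
    cv2.imwrite(f"pics/{n}5.png",cv2.resize(im[y0:y0+140,x0:x0+160,::-1],None,fx=4,fy=4))
s=readout.observe();print(s['tool_pos'],s['contact_force'])
E
```

```text
[0.4847 0.0144 0.2996] [ 0.3937 -0.7366  0.4398]
```

View pics/side5.png

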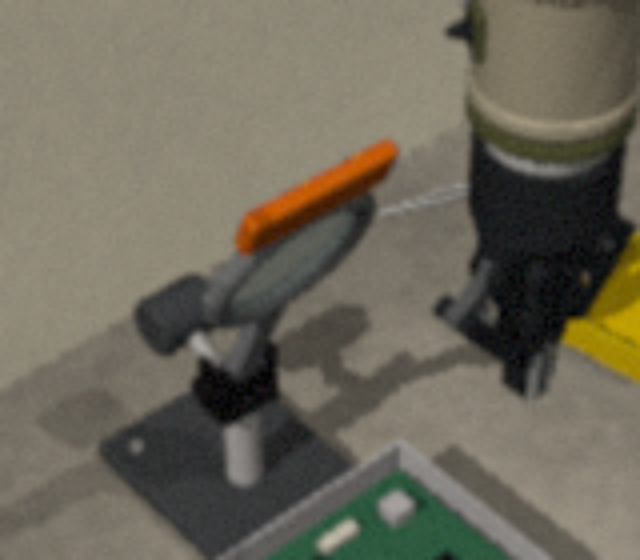

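Request:
servo_tool:
  moves:
    - {"travel": [-12, 1, 0], "twist": 0, "fingers": -1}
    - {"travel": [-40, 3, 5], "twist": 0, "fingers": -1}
    - {"travel": [-73, 6, 20], "twist": 0, "fingers": -1}
    - {"travel": [-106, 8, 38], "twist": 0, "fingers": -1}
    - {"travel": [-139, 10, 58], "twist": 0, "fingers": -1}
    - {"travel": [-172, 12, 78], "twist": 0, "fingers": -1}
    - {"travel": [-205, 14, 98], "twist": 0, "fingers": -1}
    - {"travel": [-238, 17, 120], "twist": 0, "fingers": -1}
    - {"travel": [-268, 19, 142], "twist": 0, "fingers": -1}
    - {"travel": [-290, 20, 160], "twist": 0, "fingers": -1}
    - {"travel": [-300, 21, 175], "twist": 0, "fingers": -1}
    - {"travel": [-302, 21, 180], "twist": 0, "fingers": -1}

```text
time_s: 7.23
tool_pos: [0.4707, 0.3199, 0.1164]
tcp_rot: [[-0.02, -1.0, -0.002], [-1.0, 0.02, -0.0], [0.0, 0.002, -1.0]]
contact_force: [-0.8, -0.6, 0.4]
finger_gap: 0.001
```

```bash
python3 - <<'E'
from h import *
im=vision.grab_frame("side")
cv2.imwrite("pics/side6.png",im[:,:,::-1])
cv2.imwrite("pics/side6z.png",cv2.resize(im[260:380,150:290,::-1],None,fx=4,fy=4))
E
```

```text
(no output)
```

View pics/side6.png

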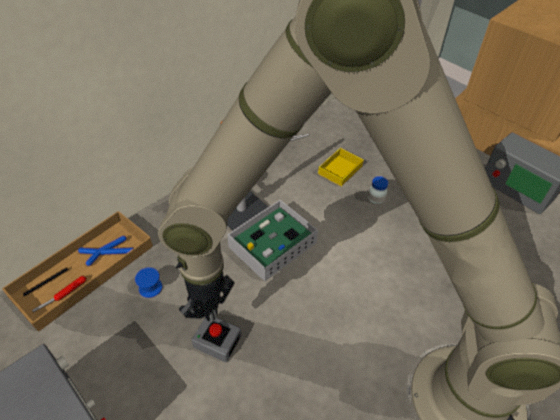

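View pics/side6z.png

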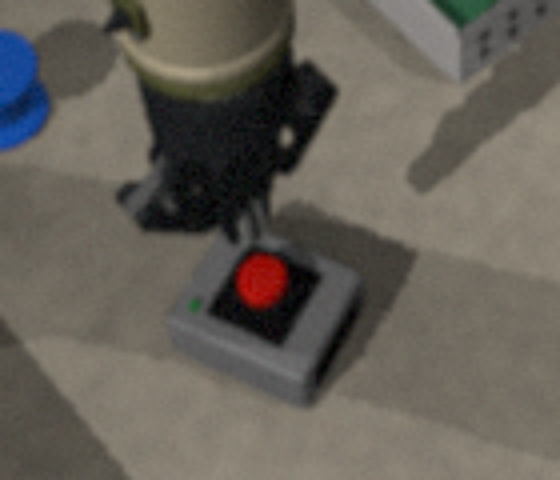

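Request:
servo_tool:
  moves:
    - {"travel": [1, 0, 8], "twist": 0, "fingers": -1}
    - {"travel": [2, 0, 20], "twist": 0, "fingers": -1}
    - {"travel": [3, 0, 32], "twist": 0, "fingers": -1}
    - {"travel": [3, 0, 42], "twist": 0, "fingers": -1}
    - {"travel": [3, 0, 48], "twist": 0, "fingers": -1}
    - {"travel": [3, 0, 52], "twist": 0, "fingers": -1}
    - {"travel": [3, 0, 54], "twist": 0, "fingers": -1}
    - {"travel": [3, 0, 55], "twist": 0, "fingers": -1}

```text
time_s: 7.95
tool_pos: [0.4713, 0.3137, 0.0643]
tcp_rot: [[-0.024, -1.0, 0.0], [-1.0, 0.024, 0.0], [-0.0, -0.0, -1.0]]
contact_force: [-0.3, -0.3, -0.0]
finger_gap: 0.001
```

Request:
servo_tool:
  moves:
    - {"travel": [-1, 0, 2], "twist": 0, "fingers": -1}
    - {"travel": [-2, 0, 4], "twist": 0, "fingers": -1}
    - {"travel": [-2, 0, 6], "twist": 0, "fingers": -1}
    - {"travel": [-2, 0, 7], "twist": 0, "fingers": -1}
    - {"travel": [-2, 0, 7], "twist": 0, "fingers": -1}

```text
time_s: 8.37
tool_pos: [0.4714, 0.3159, 0.058]
tcp_rot: [[-0.024, -1.0, 0.001], [-1.0, 0.024, 0.0], [-0.0, -0.001, -1.0]]
contact_force: [-1.6, -2.7, 10.3]
finger_gap: -0.0
```

Request:
servo_tool:
  moves:
    - {"travel": [0, 0, 1], "twist": 0, "fingers": -1}
    - {"travel": [0, 0, 2], "twist": 0, "fingers": -1}
    - {"travel": [0, 0, 2], "twist": 0, "fingers": -1}

```text
time_s: 8.62
tool_pos: [0.4715, 0.3159, 0.0576]
tcp_rot: [[-0.024, -1.0, 0.002], [-1.0, 0.024, 0.001], [-0.001, -0.002, -1.0]]
contact_force: [-4.4, -4.2, 30.6]
finger_gap: -0.001
```

```bash
python3 - <<'E'
from h import *
s=readout.observe();print(s['tool_pos'],s['contact_force'])
im=vision.grab_frame("side")
cv2.imwrite("pics/side7z.png",cv2.resize(im[280:380,160:280,::-1],None,fx=5,fy=5))
s=readout.observe();print(s['tool_pos'],s['contact_force'])
E
```

```text
[0.4715 0.3159 0.0576] [-4.4491 -4.236  30.6187]
[0.4716 0.3159 0.0576] [-4.6357 -3.4618 29.9508]
```

View pics/side7z.png

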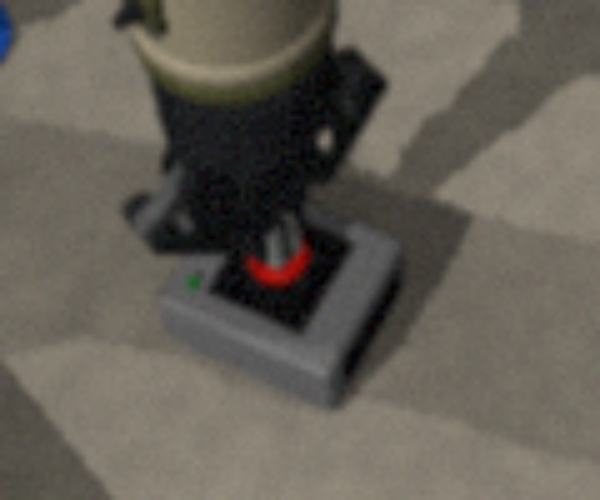

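The tool has stalled on the hard stop at z = 0.0576 m with 30 N, well over the 4 N needed, and the fingers are centred on the red cap. Now I release it.

Request:
servo_tool:
  moves:
    - {"travel": [0, 0, -4], "twist": 0, "fingers": -1}
    - {"travel": [0, 0, -12], "twist": 0, "fingers": -1}
    - {"travel": [0, 0, -30], "twist": 0, "fingers": -1}
    - {"travel": [0, 0, -55], "twist": 0, "fingers": -1}
    - {"travel": [0, 0, -85], "twist": 0, "fingers": -1}
    - {"travel": [-10, 0, -110], "twist": 0, "fingers": -1}
    - {"travel": [-35, 0, -125], "twist": 0, "fingers": -1}
    - {"travel": [-70, 0, -130], "twist": 0, "fingers": -1}
    - {"travel": [-105, 0, -130], "twist": 0, "fingers": -1}
    - {"travel": [-130, 0, -130], "twist": 0, "fingers": -1}
    - {"travel": [-140, 0, -130], "twist": 0, "fingers": -1}
    - {"travel": [-140, 0, -130], "twist": 0, "fingers": -1}

```text
time_s: 9.67
tool_pos: [0.4733, 0.4589, 0.185]
tcp_rot: [[-0.02, -1.0, -0.0], [-1.0, 0.02, 0.001], [-0.001, 0.001, -1.0]]
contact_force: [-0.0, -0.8, 0.9]
finger_gap: 0.001
```

```bash
python3 - <<'E'
from h import *
s=readout.observe();print(s['time_s'],s['tool_pos'],s['contact_force'])
I={}
for n in("side","top"):
    im=vision.grab_frame(n); I[n]=im
    cv2.imwrite(f"pics/{n}8.png",im[:,:,::-1])
m,c,s=mask(I["side"],(0,150,80),(6,255,255),(195,310,245,360)); print(c,s)
a=cv2.imread("pics/top0.png")[:,:,::-1].copy()
for nm,lo,hi,b in (("tray",(22,150,90),(34,255,255),(365,170,425,220)),("jar",(100,150,60),(125,255,255),(380,230,410,265)),("spool",(100,150,60),(125,255,255),(150,170,180,200)),("board",(60,80,30),(90,255,255),(235,190,310,250))):
    print(nm,[mask(x,lo,hi,b)[1] for x in(a,I["top"])])
try:
    r={n:mask(I[n],(5,150,90),(18,255,255),b)[1] for n,b in(("side",(200,90,330,235)),("top",(230,100,320,260)))}
    print(r,two(r["side"],r["top"]))
except Exception as e: print(e)
E
```

```text
9.6667 [0.4733 0.4589 0.185 ] [-0.0317 -0.7534  0.936 ]
[214.9826 330.0348] [209 324  13  13 115]
tray [array([393.7876, 195.0765]), array([393.7457, 195.0515])]
jar [array([395.7322, 247.224 ]), array([395.7052, 247.2775])]
spool [array([165.1403, 182.7761]), array([165.2292, 182.8214])]
board [array([248.7007, 229.9343]), array([273.5708, 219.8834])]
attempt to get argmax of an empty sequence
```

View pics/top8.png

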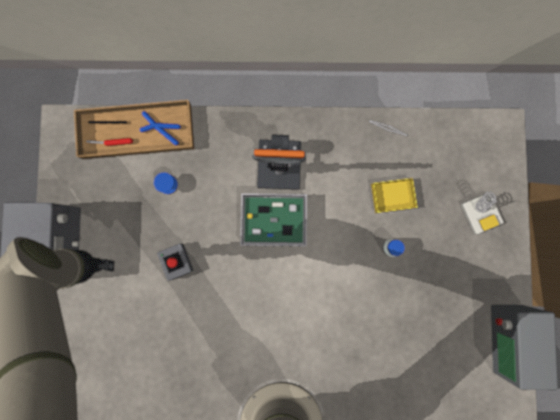

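View pics/side8.png

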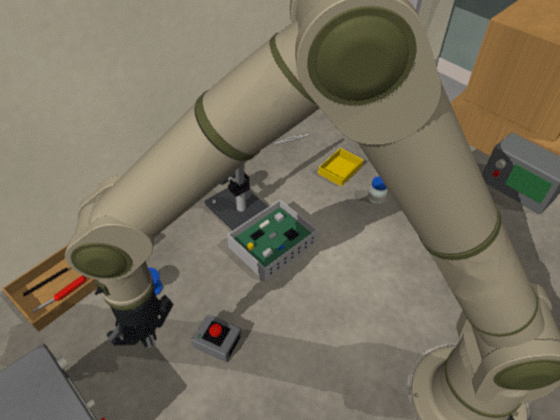

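The top view shows the magnifier upright, with the lip at (279,154). The button is back up, and the tray, jar, spool and chassis are in their original places. I'll move the tool off the instrument on the left before handing in.

Request:
servo_tool:
  moves:
    - {"travel": [8, 0, -5], "twist": 0, "fingers": -1}
    - {"travel": [25, 0, -15], "twist": 0, "fingers": -1}
    - {"travel": [45, 0, -28], "twist": 0, "fingers": -1}
    - {"travel": [57, 0, -37], "twist": 0, "fingers": -1}
    - {"travel": [60, 0, -40], "twist": 0, "fingers": -1}
    - {"travel": [60, 0, -40], "twist": 0, "fingers": -1}
    - {"travel": [60, 0, -40], "twist": 0, "fingers": -1}

```text
time_s: 10.35
tool_pos: [0.4733, 0.3957, 0.2259]
tcp_rot: [[-0.025, -1.0, 0.001], [-1.0, 0.025, 0.001], [-0.001, -0.001, -1.0]]
contact_force: [-0.2, -0.0, -0.3]
finger_gap: -0.003
```

```bash
python3 - <<'E'
from h import *
from station import job
im=vision.grab_frame("top"); m,c,s=mask(im,(5,150,90),(18,255,255),(240,140,320,165)); 
print("lip",c,s,plane("top",c,.36))
a=cv2.imread("pics/top0.png")[:,:,::-1].copy()
for x in(a,im):
    m,c,s=mask(x,(0,150,80),(6,255,255),(155,240,195,285)); print("btn",c,s)
s=readout.observe();print(s['time_s'],s['contact_force'])
print(job.finish_job())
E
```

```text
lip [279.1925 153.092 ] [255 149  49   9 348] [0.7234 0.0125 0.36  ]
btn [171.732  262.1856] [167 257  11  11  97]
btn [171.5    262.4222] [167 258  10  10  90]
10.4 [-0.4534  0.0933 -0.3136]
the job is handed in; nothing more can be done
None
```

The magnifier is raised and staying up by itself, and the lamp's red button was pressed fully down and let go. I handed the job in at about 10.4 s.

- **Magnifier:** I pushed the lip's front edge up slowly with the shut fingertips, with about 6 to 12 N on the tool. It tipped over and carried on up after contact was lost. The last top view puts the lip at about x = 0.723 m, y = 0.012 m, where it should be at the upper stop.
- **Button:** The fingers stopped dead at z = 0.058 m with about 30 N, after first touching at roughly 0.064 m, so the button reached its stop. After release it looks up again: it shifted only 0.2 to 0.4 px from the first pictures. The red area came out slightly smaller, 115 against 131 px in the side view and 90 against 97 px in the top view. I put that down to shadow and did not check further.
- **Other objects:** The tray, jar and spool are within 0.1 px of where they started.
- **Chassis:** My colour check failed, because the lens covered the board in the first picture. I compared its outline by eye instead, and it looks unmoved.
- **Side view:** The robot arm hid the raised lip at the end, so only the top view confirms its final position.

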